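# Start up the microscope from its key console

## Robot

A 7-joint arm with a two-finger parallel gripper is mounted at the origin on the work surface. World frame = base frame: x ahead of the robot, y to its left, z up, the work surface at z = 0. Lengths are in m, angles in rad, forces in N, time in s.
With the tool pointing down it reaches from about 0.425 to 0.925 m from the base axis. Payload 6.8 kg.
Tool frame: the origin (TCP) lies at the very end of the fingers, on their centre line; the grasp point (between the pads) lies 19 mm behind it; z points along the fingers, y is the line along which they close (so a half turn about z gives the same grasp; the last joint's range is limited). The gripper opens to 85 mm and grips with 20 to 120 N. Pads are 22 mm wide; open, the fingers measure 114 mm over their backs; the gripper's body (76 mm by 85 mm) begins 54 mm behind the grasp point. The pads swing forward as they close: fully open they stand 13 mm farther back than shut.
Start: joints at [-1.253, 0.477, 0.022, 1.555, -0.011, 1.109, -0.083], TCP at [0.279, 0.615, 0.231] pointing down, gripper open.
Joint ranges: [-2.96, 2.96], [-0.34, 2.1], [-1.41, 1.46], [0.24, 2.44], [-1.37, 4.51], [0.17, 1.92], [-2.96, 2.96]. Speed limits (rad/s): [2.39, 2.39, 3.14, 3.14, 3.14, 3.14, 3.14].

## Interface

Orientations are given as a unit quaternion [w, x, y, z].
In Python, from station import bot gives the robot as it stands.
- The arm moves only by the tool jog_arm, never from a script. Its argument "motion" is a list of rows, each a list of 7 numbers: the turn, a rotation vector about the tool's x, y, z in rad, then the shift along the tool's x, y, z in mm, then the finger opening in mm, from 0 to 85.4. A call has 1 to 10 rows; each row is the pose to reach, as a shift and turn from the pose commanded when the call began, along the tool's axes at that moment; what a row does not reach only later rows make up. A row lasts 1/8 s, in which the tool goes at most 62.5 mm and 10.7 degrees, less where a joint would pass 70% of its speed; a pose out of reach is approached as far as the arm can. A call with a gripper value outside its range is refused whole. The fingers move at their own pace and stop on an object; "grip_force" is the grip in N (left out, the last holds). Time passes only in rows, so rows that repeat a pose let the fingers close. It gives the time, the measured TCP pose, the force, the opening and the grip force at its end, in the units of the state.
- bot.get_obs(): the state, without advancing time (a new reading comes with each control period).
- bot.read_camera(name): name is "scene" or "top"; returns a dict with "pixels" (480x640x3 uint8, red, green, blue), "camera_matrix" (3x3 intrinsics, pixels), "T" (4x4, takes a point from camera to world coordinates). Camera axes: x right, y down, z forward; pixel columns grow to the right and rows downward; lengths in m; the calibration is good to about 2 mm. A picture is of the moment at which its call begins. There is no depth.
- bot.hand_in(): hands the job in; it is judged then, once.
Trained networks look in a picture, given as the dict that the camera call returned (one of the last four; its "shot" number tells which), for a name from the list of things; names that differ only in an ending like _2 or _b are one class to them, and where a whole thing is asked for, a point or a joint stands for the part that bears it (a point fixed in the world has none). Each returns a list of dicts, best first, with "score" (0 to 1); they miss things now and then, are a little off and sometimes report something else, mostly with a low value. They report only what shows in the picture. A call takes as long as a camera call.
- bot.spot_in(thing, picture): "xy" ([column, row] in pixels, amid what is visible of it).
- bot.tip_of(thing, picture): "xy" ([column, row] in pixels: a listed point, or the origin of a listed thing).
The state is a dict: "t": time; "q": joint angles; "joint_vel": joint speeds; "joint_torque": joint torques, N m; "eef_pos": TCP position; "tool_rot": TCP orientation; "contact_force": force on the tool from outside, world axes, zero at the start; "torque": the same for the moment, N m; "gripper_width": opening from 0.0 (shut) to 1.0 (fully open); "grasp_force": force on a finger pad.
Only numpy, scipy, OpenCV 4.12 (cv2) and the standard library are available. Lean on these libraries where they do the work, as an engineer would, in place of code of your own. Each camera call takes 0.05 s, during which the arm holds its last target. There are 200 camera calls.

## Task

Switch on the microscope at its key console: with the fingertips, gently push in the plus-shaped key (lamp), then the large round key (camera), then the long bar key (stage drive), each all the way down and in that order; the keys stay down by themselves. Leave the small round key up, and do not shift or pick up the two specimens and the jar that stand around the console.

Things in the scene. Friction and masses are not known exactly. Their poses are not given: they have to be found in the camera images.
- console: Fixed grey tray 190 x 190 x 12 mm lying flat on the bench, at any position and turned up to about 30 degrees. Origin: centre of its underside; z up. On it stand four black key modules in a 2 x 2 square, 84 mm from centre to centre; which key stands in which place changes from run to run.
- module_cross: Fixed black module 76 x 76 x 30 mm on the tray, carrying the cross key (lamp key) at its centre. Origin: centre of its underside, 12 mm above the bench; x and y parallel to the console's, z up. Its force includes that on its key.
- key_cross_top (a point): Centre of the top face of the cross key (lamp key): a plus-shaped cap, two crossed bars each 46 x 15 mm, white like the other keys, 9 mm thick, on a vertical stem. The face is level, about 71 mm above the bench when up and 59 mm when fully down; the point moves with the key.
- key_cross (a joint): How far the cross key is pushed in, m: 0 fully up, 0.012 at its bottom stop; starts at 0 to 0.002. Moves straight down against about 4 N of friction and stays where it is left. The cap sits on this stem by a rubber spring, 2 N per mm, 7 mm at most: it sinks about 2 mm further than the stem while being pushed, more at the stop, and springs back.
- module_disc: Fixed black module 76 x 76 x 30 mm on the tray, carrying the disc key (camera key) at its centre. Origin: centre of its underside, 12 mm above the bench; x and y parallel to the console's, z up. Its force includes that on its key.
- key_disc_top (a point): Centre of the top face of the disc key (camera key): a large round cap, 40 mm in diameter, white like the other keys, 9 mm thick, on a vertical stem. The face is level, about 71 mm above the bench when up and 59 mm when fully down; the point moves with the key.
- key_disc (a joint): How far the disc key is pushed in, m: 0 fully up, 0.012 at its bottom stop; starts at 0 to 0.002. Moves straight down against about 4 N of friction and stays where it is left. The cap sits on this stem by a rubber spring, 2 N per mm, 7 mm at most: it sinks about 2 mm further than the stem while being pushed, more at the stop, and springs back.
- module_bar: Fixed black module 76 x 76 x 30 mm on the tray, carrying the bar key (stage drive key) at its centre. Origin: centre of its underside, 12 mm above the bench; x and y parallel to the console's, z up. Its force includes that on its key.
- key_bar_top (a point): Centre of the top face of the bar key (stage drive key): a long narrow bar cap, 56 mm (along the console's y) x 16 mm, white like the other keys, 9 mm thick, on a vertical stem. The face is level, about 71 mm above the bench when up and 59 mm when fully down; the point moves with the key.
- key_bar (a joint): How far the bar key is pushed in, m: 0 fully up, 0.012 at its bottom stop; starts at 0 to 0.002. Moves straight down against about 4 N of friction and stays where it is left. The cap sits on this stem by a rubber spring, 2 N per mm, 7 mm at most: it sinks about 2 mm further than the stem while being pushed, more at the stop, and springs back.
- module_pin: Fixed black module 76 x 76 x 30 mm on the tray, carrying the pin key (not used today) at its centre. Origin: centre of its underside, 12 mm above the bench; x and y parallel to the console's, z up. Its force includes that on its key.
- key_pin_top (a point): Centre of the top face of the pin key (not used today): a small round cap, 16 mm in diameter, white like the other keys, 9 mm thick, on a vertical stem. The face is level, about 71 mm above the bench when up and 59 mm when fully down; the point moves with the key.
- key_pin (a joint): How far the pin key is pushed in, m: 0 fully up, 0.012 at its bottom stop; starts at 0 to 0.002. Moves straight down against about 4 N of friction and stays where it is left. The cap sits on this stem by a rubber spring, 2 N per mm, 7 mm at most: it sinks about 2 mm further than the stem while being pushed, more at the stop, and springs back.
- specimen_a: Loose black resin specimen disc with a steel face, 32 mm diameter, 22 mm high, about 60 g, standing on the bench near the console. Origin: centre of its underside. Leave alone.
- specimen_b: Loose black resin specimen disc with a steel face, 40 mm diameter, 28 mm high, about 60 g, standing on the bench near the console. Origin: centre of its underside. Leave alone.
- jar: Loose closed jar with a metal cap, 54 mm diameter, 75 mm high, about 200 g, standing on the bench near the console. Origin: centre of its underside. Leave alone.

How it is judged:
By the outcome, as a careful person would: the job done as asked, in the order asked, and still so for the second after the job is handed in, with the robot touching nothing.
It also fails if it takes over 45 s, if anything falls off the work surface, if the arm or the gripper's body presses on something with over 40 N, if the wrist force passes 120 N, or if a joint passes its speed limit or range.

## Working session

There is one attempt and no reset: what is moved stays moved. The work goes in short steps, Python scripts to look and compute and a tool call to move; the robot and the scene stay as the last step left them, time stands still between calls to the robot, and variables do not carry over. Pictures are saved under pics/ and viewed, at most 10 in all, crops included, and the job is handed in when it is done.

Besides the shell and the picture viewer there is one more tool, called after "Emit:" by a JSON object that holds its "api" and its "payload". jog_arm: Moves the arm, as the interface text tells. Its arguments: {"type":"object","properties":{"motion":{"type":"array"},"grip_force":{"type":"number"}},"required":["motion"]}

```bash
mkdir -p pics; cat > h.py <<'E'
import numpy as np, cv2
from station import bot
def onplane(pic,xy,z):
    K=pic["camera_matrix"];T=pic["T"]
    d=T[:3,:3]@np.linalg.solve(K,[xy[0],xy[1],1.]);o=T[:3,3]
    return o+d*(z-o[2])/d[2]
def save(pic,n): cv2.imwrite(f"pics/{n}.png",pic["pixels"][:,:,::-1])
E
python3 - <<'E'
from h import *
np.set_printoptions(precision=3,suppress=True)
o=bot.get_obs();print(o["t"],o["eef_pos"],o["tool_rot"],o["contact_force"],o["gripper_width"])
for c in("top","scene"):
    p=bot.read_camera(c);save(p,c+"0");print(c,p["T"][:3,3])
    for k in("cross","disc","bar","pin"):
        for r in bot.tip_of(f"key_{k}_top",p)[:2]: print(k,r["score"],np.round(r["xy"]),onplane(p,r["xy"],.07))
    for k,z in(("specimen_a",.0),("specimen_b",0),("jar",.0),("console",0)):
        for r in bot.tip_of(k,p)[:2]: print(k,r["score"],np.round(r["xy"]),onplane(p,r["xy"],z))
E
```

```text
0.0 [0.279 0.614 0.23 ] [-0.     0.211  0.977 -0.001] [-0.63  -0.556  0.949] 1.0048820924523776
top [0.483 0.048 1.068]
cross 0.72 [407. 342.] [ 0.435 -0.105  0.07 ]
cross 0.57 [441. 319.] [ 0.476 -0.169  0.07 ]
disc 0.56 [430. 280.] [ 0.547 -0.153  0.07 ]
disc 0.38 [443. 321.] [ 0.472 -0.172  0.07 ]
bar 0.84 [386. 299.] [ 0.515 -0.071  0.07 ]
pin 0.51 [450. 322.] [ 0.471 -0.184  0.07 ]
pin 0.39 [422. 279.] [ 0.549 -0.138  0.07 ]
specimen_a 0.71 [338. 320.] [0.479 0.017 0.   ]
specimen_a 0.54 [484. 277.] [ 0.555 -0.272  0.   ]
specimen_b 0.71 [338. 320.] [0.479 0.017 0.   ]
specimen_b 0.54 [484. 277.] [ 0.555 -0.272  0.   ]
jar 0.83 [363. 238.] [ 0.638 -0.037 -0.   ]
scene [ 0.809 -0.352  0.854]
cross 0.96 [188. 291.] [ 0.439 -0.1    0.07 ]
cross 0.73 [219. 338.] [ 0.524 -0.143  0.07 ]
disc 0.73 [232. 351.] [ 0.553 -0.151  0.07 ]
bar 0.71 [239. 297.] [ 0.515 -0.072  0.07 ]
pin 0.65 [174. 344.] [ 0.47  -0.184  0.07 ]
specimen_a 0.94 [251. 264.] [ 0.473  0.017 -0.   ]
specimen_a 0.55 [195. 437.] [ 0.554 -0.273  0.   ]
specimen_b 0.94 [251. 264.] [ 0.473  0.017 -0.   ]
specimen_b 0.55 [195. 437.] [ 0.554 -0.273  0.   ]
jar 0.72 [319. 334.] [ 0.641 -0.043  0.   ]
console 0.83 [218. 337.] [ 0.498 -0.124  0.   ]
```

View pics/top0.png

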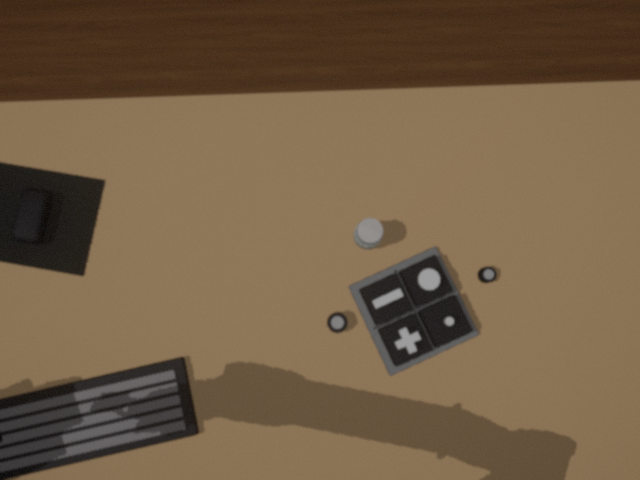

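View pics/scene0.png

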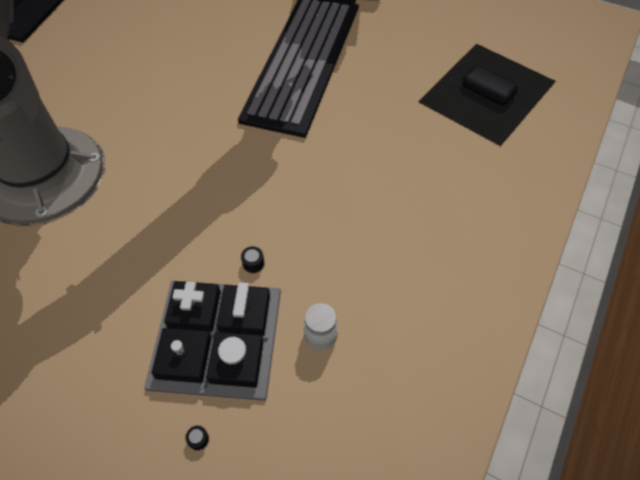

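The keys agree between both views. Top pixels: cross (407,342), bar (387,298), disc (429,279), pin (449,321). They fit an 84 mm square centred near (0.493, -0.128), turned about 22°. The jar and specimens stand clear of it. I'll close the fingers and approach the cross by a waypoint that stays in reach.

Emit:
{"api": "jog_arm", "payload": {"motion": [[0,0,0,-324,-254,0,0],[0,0,0,-324,-254,0,0],[0,0,0,-324,-254,0,0],[0,0,0,-324,-254,0,0],[0,0,0,-324,-254,0,0],[0,0,0,-324,-254,0,0],[0,0,0,-324,-254,0,0],[0,0,0,-324,-254,0,0],[0,0,0,-324,-254,0,0],[0,0,0,-324,-254,0,0]], "grip_force": 20}}

```text
t: 2.15
eef_pos: [0.4683, 0.2511, 0.2313]
tool_rot: [-0.0, 0.21, 0.978, 0.0]
contact_force: [1.2, 1.2, 0.0]
gripper_width: 0.006
grasp_force: 0.0
```

Emit:
{"api": "jog_arm", "payload": {"motion": [[0,0,0,-117,-336,60,0],[0,0,0,-117,-336,60,0],[0,0,0,-117,-336,60,0],[0,0,0,-117,-336,60,0],[0,0,0,-117,-336,60,0],[0,0,0,-117,-336,60,0],[0,0,0,-117,-336,60,0],[0,0,0,-117,-336,120,0],[0,0,0,-117,-336,120,0],[0,0,0,-117,-336,120,0]]}}

```text
t: 3.4
eef_pos: [0.4375, -0.1038, 0.1124]
tool_rot: [0.0, 0.21, 0.978, 0.0]
contact_force: [0.1, -0.5, -0.1]
gripper_width: -0.003
grasp_force: 0.0
```

```bash
python3 - <<'E'
from h import *
np.set_printoptions(precision=4,suppress=True)
o=bot.get_obs();print(o["t"],o["eef_pos"],o["tool_rot"],o["contact_force"])
p=bot.read_camera("scene")
K=p["camera_matrix"];T=np.linalg.inv(p["T"])
def pr(P):
    q=K@(T[:3,:3]@P+T[:3,3]);return q[:2]/q[2]
im=p["pixels"][:,:,::-1].copy()
a=pr(np.array(o["eef_pos"]));print(a)
c=im[200:400,110:350]; c=cv2.resize(c,None,fx=3,fy=3,interpolation=2)
for P in((.438,-.1045,.07),(.516,-.073,.07),(.548,-.150,.07),(.470,-.182,.07),o["eef_pos"]):
    u=(pr(np.array(P))-[110,200])*3; cv2.circle(c,tuple(int(v) for v in u),4,(0,0,255),1)
cv2.imwrite("pics/s1.png",c)
E
```

```text
3.4 [ 0.4375 -0.1038  0.1124] [0.0002 0.2104 0.9776 0.0002] [ 0.1256 -0.5117 -0.1228]
[180.7083 279.7708]
```

View pics/s1.png

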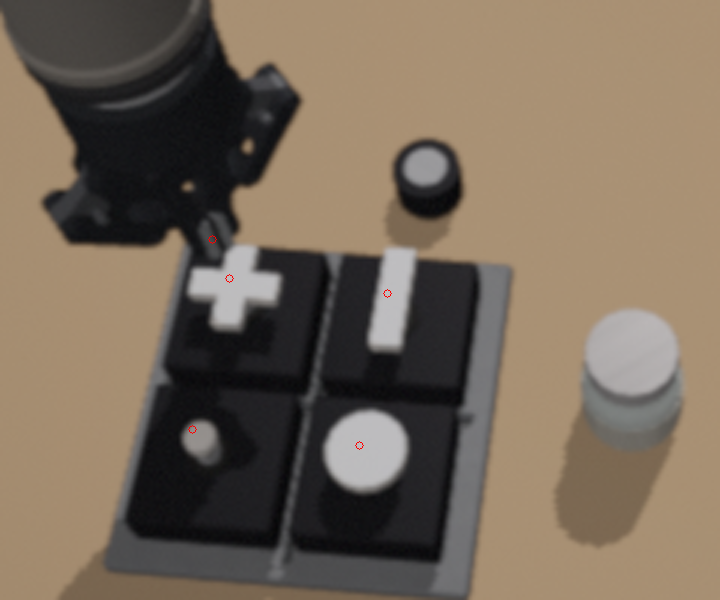

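The markers sit about 4 mm from the keys. The fingertip marker is off by the same amount, so this is camera bias and the tool is lined up. I'll press the cross.

Emit:
{"api": "jog_arm", "payload": {"motion": [[0,0,0,0,0,15,0],[0,0,0,0,0,30,0],[0,0,0,0,0,36,0],[0,0,0,0,0,40,0],[0,0,0,0,0,44,0],[0,0,0,0,0,48,0],[0,0,0,0,0,50,0],[0,0,0,0,0,52,0],[0,0,0,0,0,52,0],[0,0,0,0,0,52,0]]}}

```text
t: 4.7
eef_pos: [0.4366, -0.1048, 0.0593]
tool_rot: [-0.0, 0.211, 0.977, -0.0]
contact_force: [-0.7, -0.5, 2.9]
gripper_width: 0.004
grasp_force: 1.6
```

Emit:
{"api": "jog_arm", "payload": {"motion": [[0,0,0,0,0,2,0],[0,0,0,0,0,4,0],[0,0,0,0,0,5,0],[0,0,0,0,0,5,0],[0,0,0,0,0,5,0]]}}

```text
t: 5.32
eef_pos: [0.4367, -0.1048, 0.0545]
tool_rot: [-0.0, 0.211, 0.977, 0.0]
contact_force: [-2.9, -0.4, 8.5]
gripper_width: 0.003
grasp_force: 4.5
```

Emit:
{"api": "jog_arm", "payload": {"motion": [[0,0,0,0,0,1,0],[0,0,0,0,0,1.5,0],[0,0,0,0,0,1.5,0]]}}

```text
t: 5.7
eef_pos: [0.4367, -0.1048, 0.0531]
tool_rot: [-0.0, 0.211, 0.977, 0.0]
contact_force: [-3.5, 0.1, 11.1]
gripper_width: 0.0
grasp_force: 5.8
```

The force rises at the cap spring's 2 N/mm, so the cross is at its stop. Next I lift and move to the disc.

Emit:
{"api": "jog_arm", "payload": {"motion": [[0,0,0,0,0,-30,0],[0,0,0,0,0,-58,0],[0,0,0,-50,2,-58,0],[0,0,0,-100,3,-58,0],[0,0,0,-119,4,-58,0],[0,0,0,-119,4,-58,0],[0,0,0,-119,4,-43,0],[0,0,0,-119,4,-28,0],[0,0,0,-119,4,-28,0]]}}

```text
t: 6.82
eef_pos: [0.5448, -0.1496, 0.0789]
tool_rot: [-0.002, 0.211, 0.977, -0.0]
contact_force: [0.0, 0.2, 0.1]
gripper_width: -0.001
grasp_force: 0.0
```

```bash
python3 - <<'E'
from h import *
p=bot.read_camera("scene")
c=p["pixels"][200:400,110:350,::-1]; cv2.imwrite("pics/s2.png",cv2.resize(c,None,fx=3,fy=3,interpolation=2))
E
```

```text
(no output)
```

View pics/s2.png

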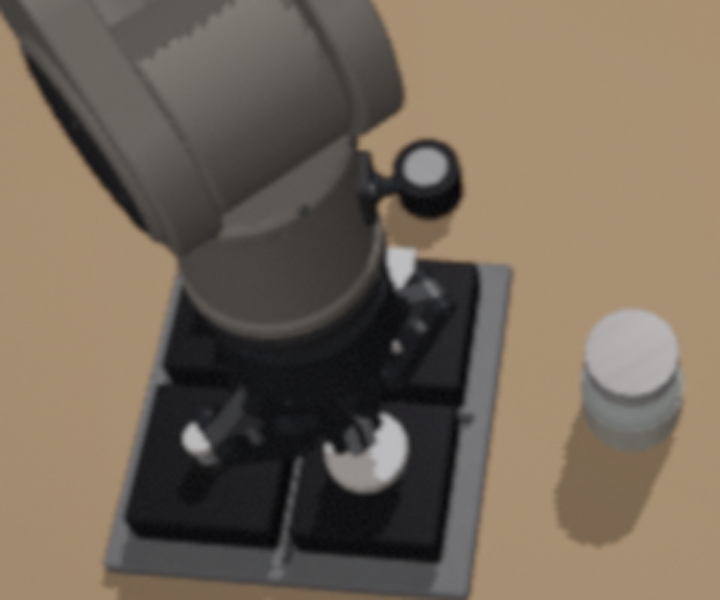

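The picture shows the fingertip over the disc (tip at 350,447, cap centre at 366,450) and nothing touching the neighbouring keys. I'll press with a small trim towards the centre.

Emit:
{"api": "jog_arm", "payload": {"motion": [[0,0,0,-3,1,5,0],[0,0,0,-3,1,9,0],[0,0,0,-3,1,13,0],[0,0,0,-3,1,17,0],[0,0,0,-3,1,20,0],[0,0,0,-3,1,23,0],[0,0,0,-3,1,25,0],[0,0,0,-3,1,26,0],[0,0,0,-3,1,26,0]]}}

```text
t: 8.0
eef_pos: [0.5502, -0.1506, 0.0552]
tool_rot: [0.0, 0.211, 0.977, 0.0]
contact_force: [-0.6, 0.3, 7.0]
gripper_width: -0.003
grasp_force: 3.8
```

Emit:
{"api": "jog_arm", "payload": {"motion": [[0,0,0,0,0,1,0],[0,0,0,0,0,2,0],[0,0,0,0,0,2,0],[0,0,0,0,0,2,0]]}}

```text
t: 8.5
eef_pos: [0.5503, -0.1506, 0.0536]
tool_rot: [0.0, 0.211, 0.977, 0.0]
contact_force: [-2.3, 1.2, 11.3]
gripper_width: -0.002
grasp_force: 5.4
```

The disc is at its stop. Now the bar.

Emit:
{"api": "jog_arm", "payload": {"motion": [[0,0,0,0,0,-30,0],[0,0,0,0,0,-58,0],[0,0,0,30,28,-58,0],[0,0,0,63,57,-58,0],[0,0,0,63,57,-58,0],[0,0,0,63,57,-43,0],[0,0,0,63,57,-28,0],[0,0,0,63,57,-28,0]]}}

```text
t: 9.5
eef_pos: [0.5148, -0.0736, 0.0789]
tool_rot: [-0.002, 0.212, 0.977, -0.001]
contact_force: [0.4, -0.1, 0.8]
gripper_width: -0.0
grasp_force: 0.0
```

```bash
python3 - <<'E'
from h import *
p=bot.read_camera("scene")
c=p["pixels"][200:400,110:350,::-1]; cv2.imwrite("pics/s3.png",cv2.resize(c,None,fx=3,fy=3,interpolation=2))
E
```

```text
(no output)
```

View pics/s3.png

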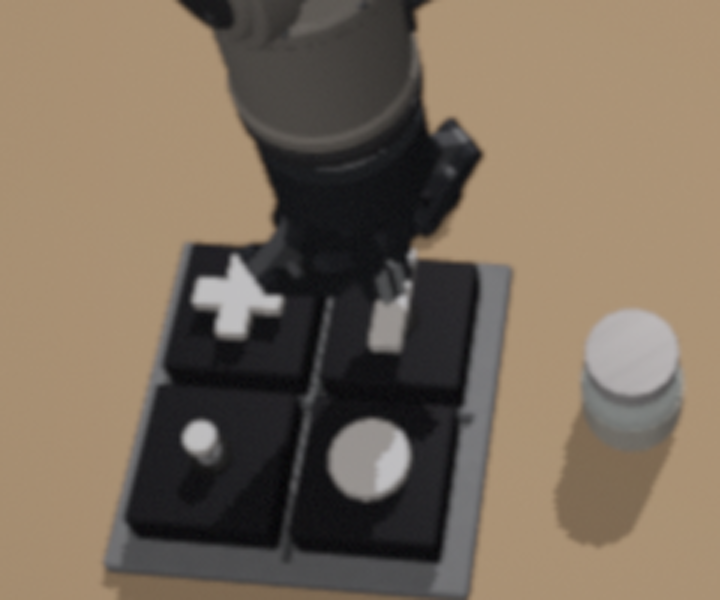

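The cross and disc caps now sit visibly lower, by about 10 px, while the pin is still up. The fingertip (385,295) is over the bar, so I'll press it.

Emit:
{"api": "jog_arm", "payload": {"motion": [[0,0,0,0,0,5,0],[0,0,0,0,0,9,0],[0,0,0,0,0,13,0],[0,0,0,0,0,17,0],[0,0,0,0,0,20,0],[0,0,0,0,0,23,0],[0,0,0,0,0,26,0],[0,0,0,0,0,28,0],[0,0,0,0,0,28,0],[0,0,0,0,0,28,0]]}}

```text
t: 10.8
eef_pos: [0.5163, -0.0727, 0.0534]
tool_rot: [0.0, 0.211, 0.977, 0.0]
contact_force: [-3.3, 0.8, 10.8]
gripper_width: -0.003
grasp_force: 5.6
```

Emit:
{"api": "jog_arm", "payload": {"motion": [[0,0,0,0,0,-40,0],[0,0,0,0,0,-100,0],[0,0,0,0,0,-150,0],[0,0,0,50,110,-150,0],[0,0,0,103,228,-150,0],[0,0,0,103,228,-150,0],[0,0,0,103,228,-150,0],[0,0,0,103,228,-150,0],[0,0,0,103,228,-150,0],[0,0,0,103,228,-150,0]]}}

```text
t: 12.05
eef_pos: [0.5165, 0.1757, 0.2026]
tool_rot: [-0.0, 0.213, 0.977, -0.0]
contact_force: [0.8, 0.3, 0.2]
gripper_width: -0.001
grasp_force: 0.0
```

```bash
python3 - <<'E'
from h import *
p=bot.read_camera("scene")
c=p["pixels"][220:460,110:350,::-1]; cv2.imwrite("pics/s4.png",cv2.resize(c,None,fx=2.5,fy=2.5,interpolation=2))
for k in("cross","disc","bar","pin"):
    for r in bot.tip_of(f"key_{k}_top",p)[:1]: print(k,r["score"],np.round(r["xy"]))
print(bot.get_obs()["contact_force"])
E
```

```text
cross 0.86 [190. 293.]
disc 0.88 [234. 355.]
bar 0.77 [241. 302.]
[-0.11930718  0.51340968 -0.3220828 ]
```

View pics/s4.png

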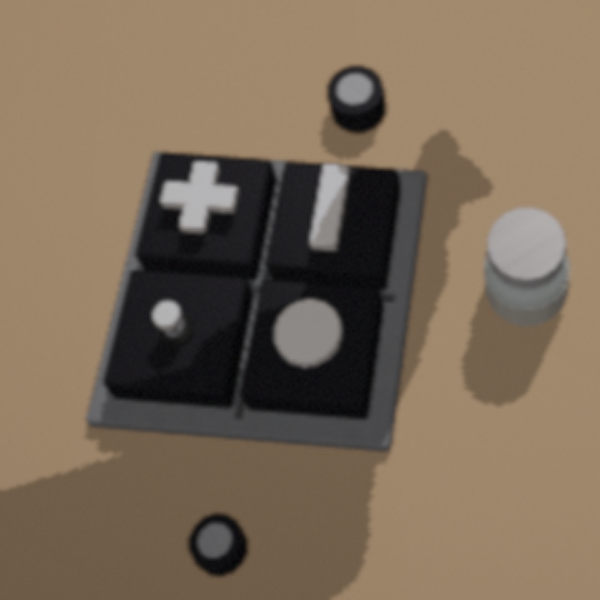

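The cross (200,197), bar (328,207) and disc (307,332) are all lower, and the pin (166,315) is still up on its visible stem. The specimens and jar haven't moved.

```bash
python3 -c "
from station import bot
print(bot.hand_in())"
```

```text
the job is handed in; nothing more can be done
None
```

I pushed the cross, disc and bar keys down to their stops in that order, left the pin key up and the specimens and jar where they stood, and handed the job in at about 12 s; no verdict came back.

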